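# Bolt the ink chest shut

### The arm

A 6-joint arm with a two-finger parallel gripper is mounted at the origin on the work surface. World frame = base frame: x ahead of the robot, y to its left, z up, the work surface at z = 0. Lengths are in m, angles in rad, forces in N, time in s.
With the tool pointing down it reaches from about 0.325 to 0.775 m from the base axis. Payload 9.3 kg.
Tool frame: the origin (TCP) lies at the centre of the arm's flange, where the gripper is bolted on; the fingertips stand 173 mm ahead of it and the grasp point (between the pads) lies 155 mm ahead of it; z points along the fingers, y is the line along which they close (so a half turn about z gives the same grasp; the last joint's range is limited). The gripper opens to 85 mm and grips with 20 to 120 N. Pads are 22 mm wide; open, the fingers measure 114 mm over their backs; the gripper's body (76 mm by 85 mm) begins 54 mm behind the grasp point. The pads swing forward as they close: fully open they stand 13 mm farther back than shut.
Start: joints at [1.079, 0.259, 0.021, 1.334, 0, 1.418], TCP at [0.183, 0.519, 0.405] pointing down, gripper open.
Joint ranges: [-3.04, 3.04], [-0.91, 1.82], [-1.04, 1.36], [-1.92, 1.95], [-1.52, 1.45], [-3.14, 3.14]. Speed limits (rad/s): [2.22, 2.22, 2.79, 3.14, 3.14, 3.14].

### API

Orientations are given as a unit quaternion [x, y, z, w].
In Python, from workcell import manip gives the robot as it stands.
- The arm moves only by the tool apply_moves, never from a script. Its argument "plan" is a list that holds one entry, the list of rows, each a list of 7 numbers: the shift along the tool's x, y, z as a fraction of full scale, then the turn, a rotation vector about the tool's x, y, z as a fraction of full scale, then the closure, from 0 (fully open) to 1 (shut). A call has 1 to 8 rows; each row shifts and turns the commanded pose from where the row before left it, along the tool's axes as they then stand; what a row does not reach is not made up. Full scale, the value 1, is 0.06 m for a shift and 180 degrees for a turn. A row lasts 1/8 s, in which the tool goes at most 62.5 mm and 10.7 degrees, less where a joint would pass 70% of its speed; a pose out of reach is approached as far as the arm can. A call with a number of a shift or a turn outside -1 to 1 is refused whole. A call with a gripper value outside its range is refused whole. The fingers move at their own pace and stop on an object; the grip force is fixed at half the most. Time passes only in rows, so rows that do not move let the fingers close. It gives the time, the measured TCP pose, the force, the opening and the grip force at its end, in the units of the state.
- manip.get_obs(): the state, without advancing time (a new reading comes with each control period).
- manip.snapshot(name): name is "scene" or "top"; returns the picture (480x640x3 uint8, red, green, blue); there is no depth.
- manip.camera_params(name): a dict with "fx", "fy", "cx", "cy" (pixels), "D" ([k1, k2, p1, p2, k3] as OpenCV has them; the pictures are not rectified), "position" and "orientation" of the camera in the world. Camera axes: x right, y down, z forward; pixel columns grow to the right and rows downward; lengths in m; the calibration is good to about 2 mm. A picture is of the moment at which its call begins. camera_params takes no time and is no camera call.
- manip.sign_off(): hands the job in; it is judged then, once.
Trained networks look in the newest picture that a camera, given by its name, has taken for a name from the list of things; names that differ only in an ending like _2 or _b are one class to them, and where a whole thing is asked for, a point or a joint stands for the part that bears it (a point fixed in the world has none). Each returns a list of dicts, best first, with "score" (0 to 1); they miss things now and then, are a little off and sometimes report something else, mostly with a low value. They report only what shows in the picture. A call takes as long as a camera call.
- manip.look_for(camera, label): "xyz" ([x, y, z] in m, in world coordinates, good to about 4 mm: the middle of the surface that is visible of it).
The state is a dict: "clock": time; "joint_positions": joint angles; "joint_vel": joint speeds; "joint_torque": joint torques, N m; "eef_pos": TCP position; "tool_rot": TCP orientation; "force": force on the tool from outside, world axes, zero at the start; "wrist_torque": the same for the moment, N m; "opening": opening from 0.0 (shut) to 1.0 (fully open); "finger_force": force on a finger pad.
Only numpy, scipy, OpenCV 4.12 (cv2) and the standard library are available. Lean on these libraries where they do the work, as an engineer would, in place of code of your own. Each camera call takes 0.05 s, during which the arm holds its last target. There are 200 camera calls.

### The job

The plywood ink chest has to be bolted shut for the night: its lid stands a little proud on the foam seal, so press the lid down by the barrel bolt's handle until the bolt lines up with its keeper, slide the bolt across through the keeper until it is fully home, then turn its handle down into the notch in the barrel so that it lies flat and cannot slide back, and let go. Use a feeling hand: lean on the bolt only as hard as the seal asks and do not ram it against the keeper or its stop. Leave everything else on the chest and the table where it is.

Things in the scene. Friction and masses are not known exactly. Their poses are not given: they have to be found in the camera images.
- chest: Plywood chest fixed to the table, 240 (x) x 360 (y) x 130 mm high. Origin: centre of its underside; y runs along the bolt, z up. Its 12 mm thick top is a lid (y -179 to +59 mm) and, flush with it when shut, a fixed board (y +63 to +180). The barrel bolt lies on the lid at x = 0 and shoots towards +y over the join into the keeper. Axis of the bolt, lid shut: 143 mm above the table.
- lid: Lid, 12 mm plywood. Origin: middle of its hinge line (along chest x at chest y = -180, 118 mm up); y towards the join, level when shut on the solid cross rail. The foam seal holds it 0.025 to 0.04 rad open, so the nose would meet the keeper 6 to 10 mm too high. Pushing it shut by the drawn-back handle takes 6 to 13 N, less nearer the join; let go, it rises again unless bolted (then below 0.013).
- handle: Handle of the bolt: square stem 9 x 10 mm (10 along the bolt), ball knob 16 mm, plain metal. Origin on the bolt's axis, y along the bolt to the keeper, z along the stem to the knob's centre at 48 mm. Starts upright within 0.15 rad and stays where left (friction 1.3 N at the knob). Turned fully down it is 1.5 rad from upright, knob on the chest's -x side, its centre 13 to 18 mm above the lid.
- knob (a point): Centre of the ball knob; upright it stands 61 mm above the lid's top. It starts 62 to 70 mm short (in chest y) of fully home. The bolt slides with about 4 N of friction, more once it bears on the keeper, up to a solid stop. Fully home the knob is at chest y between -13 and +23 mm: the barrel was fitted by hand, each chest differs and this is not reported, so the stop has to be felt.
- lid_mark (a point): Point of the lid's top under the bolt's axis at chest y = +5 mm (mean home place). Around it: the steel barrel, 25 mm wide, top 25 mm above the lid, 140 mm long, slotted along its top for the upright stem. At the slot's +y end a 13.5 mm wide notch opens the barrel's -x cheek; only there, within 2 mm of the stop, can the handle turn down, towards chest -x. Its screws stand 18 N, no more.
- nose (a point): Tip of the bolt's rounded nose, on its axis, 105 mm from the handle towards chest +y. The bolt is a round bar 14 mm across. At the start it lies at chest y between +20 and +66 mm, short of the keeper; home, it stands 14 to 50 mm past the middle of the keeper.
- keeper: Steel staple on the chest's fixed board at chest x = 0, y = +78 mm. Origin: centre of its underside on the board's top; axes as the chest's. 18 mm long in y; opening 19 mm wide in x, its top 22.5 mm above the board; top bar 7 mm thick. With the lid shut the bolt's axis is 13 mm above the board and passes with 2.5 mm to spare above and at each side. Its screws stand 25 N.
- cross_rail: Plywood rail of the chest under the lid's free edge (chest y = 47 mm), 240 mm long in x, 16 wide; origin at the middle of its top, on which the shut lid's underside rests, 118 mm above the table. The foam beside it takes the first 6 to 9 mm of the lid's fall; then lid and rail meet hard. It should bear no more than 20 N.
- ink_jar: Bystander: screw-top ink jar, 54 mm across, 62 mm tall, standing on the chest's fixed board behind the keeper (chest +x side); leave alone.
- cutter: Bystander: lino cutter, 110 mm long, 22 mm thick handle, lying on the chest's fixed board in front of the keeper (chest -x side); leave alone.
- brayer: Bystander: ink roller with a wooden handle, 180 mm long, 35 mm high, lying on the table at the chest's +y side; leave alone.
- ink_can: Bystander: flat ink can, 76 mm across, 50 mm tall, on the table at the chest's hinge (-y) side; leave alone.
- lino_block: Bystander: lino block 100 x 150 x 18 mm lying on the table behind the chest (+x side); leave alone.
- brush_tin: Bystander: open steel tin, 72 mm across, 100 mm tall, on the table on the -y side towards the back; leave alone.

How it is judged:
By the outcome, as a careful person would: the job done as asked, in the order asked, and still so for the second after the job is handed in, with the robot touching nothing.
It also fails if it takes over 51 s, if anything falls off the work surface, if the arm or the gripper's body presses on something with over 40 N, if the wrist force passes 120 N, or if a joint passes its speed limit or range.

## Working session

There is one attempt and no reset: what is moved stays moved. The work goes in short steps, Python scripts to look and compute and a tool call to move; the robot and the scene stay as the last step left them, time stands still between calls to the robot, and variables do not carry over. Pictures are saved under pics/ and viewed, at most 10 in all, crops included, and the job is handed in when it is done.

Besides the shell and the picture viewer there is one more tool, called after ">>>" in YAML: its name, and indented under it one key for each argument. apply_moves: Moves the arm, as the interface text tells. Shift numbers are shares of 0.06 m and turn numbers shares of 180 degrees, none past 1 either way. Its arguments: {"type":"object","properties":{"plan":{"type":"array","items":{"type":"array","items":{"type":"array","items":{"type":"number"}}}}},"required":["plan"]}

```bash
mkdir -p pics; ls; cat > h.py <<'E'
import numpy as np, cv2
from scipy.spatial.transform import Rotation as R
from workcell import manip
def snap(c,name,crop=None,s=1):
    im=manip.snapshot(c)[:,:,::-1]
    if crop: x0,y0,x1,y1=crop; im=im[y0:y1,x0:x1]
    cv2.imwrite(f'pics/{name}.png',cv2.resize(im,None,fx=s,fy=s,interpolation=cv2.INTER_CUBIC))
def ray(c,uv):
    p=manip.camera_params(c);K=np.array([[p['fx'],0,p['cx']],[0,p['fy'],p['cy']],[0,0,1]])
    q=cv2.undistortPoints(np.array([[uv]],float),K,np.array(p['D']))[0,0]
    return np.array(p['position']),R.from_quat(p['orientation']).apply([q[0],q[1],1])
def onz(c,uv,z):
    o,d=ray(c,uv);return o+d*(z-o[2])/d[2]
def proj(c,P):
    p=manip.camera_params(c);K=np.array([[p['fx'],0,p['cx']],[0,p['fy'],p['cy']],[0,0,1]])
    r=R.from_quat(p['orientation']).inv();t=-r.apply(p['position'])
    return cv2.projectPoints(np.atleast_2d(P).astype(float),r.as_rotvec(),t,K,np.array(p['D']))[0][:,0]
def tri(a,b):
    (o1,d1),(o2,d2)=a,b
    d1=d1/np.linalg.norm(d1);d2=d2/np.linalg.norm(d2)
    s=np.linalg.lstsq(np.c_[d1,-d2],o2-o1,rcond=None)[0]
    A=o1+s[0]*d1;B=o2+s[1]*d2;return (A+B)/2,np.linalg.norm(A-B)
E
python3 - <<'E'
from h import *
np.set_printoptions(precision=4,suppress=True)
o=manip.get_obs();print(o['clock'],o['eef_pos'],o['tool_rot'],o['force'])
snap('scene','s0');snap('top','t0')
for c in('scene','top'):
    print(c,manip.camera_params(c)['position'])
    for l in('knob','keeper','lid_mark','nose','chest','handle','ink_jar'):
        r=manip.look_for(c,l)
        print(c,l,[(np.round(a['xyz'],4),round(a['score'],2)) for a in r[:2]])
E
```

```text
pics
0.0 [0.1828 0.5187 0.4041] [ 0.1686  0.9857 -0.0007 -0.0002] [-0.0428 -0.6404  0.0171]
scene [ 1.0157 -0.2961  0.9195]
scene knob [(array([0.4794, 0.0186, 0.1877]), 0.56)]
scene keeper [(array([0.5284, 0.1596, 0.1522]), 0.62)]
scene lid_mark [(array([0.5008, 0.0207, 0.1345]), 0.83)]
scene nose [(array([0.4828, 0.0237, 0.1536]), 0.5)]
scene chest [(array([0.5356, 0.0552, 0.1282]), 0.76), (array([ 0.336 , -0.1187,  0.0502]), 0.33)]
scene handle [(array([0.4764, 0.0212, 0.1867]), 0.53)]
scene ink_jar [(array([0.6253, 0.1721, 0.1806]), 0.68), (array([0.4778, 0.0172, 0.1864]), 0.68)]
top [0.4781 0.0618 1.1076]
top knob [(array([0.426 , 0.2268, 0.1466]), 0.53), (array([0.4787, 0.016 , 0.2017]), 0.46)]
top keeper [(array([0.5188, 0.1595, 0.1588]), 0.78)]
top lid_mark [(array([0.4743, 0.0279, 0.1341]), 0.57), (array([0.4278, 0.2248, 0.1443]), 0.57)]
top nose [(array([0.4789, 0.0433, 0.1579]), 0.9)]
top chest [(array([0.4914, 0.0802, 0.1305]), 0.75)]
top handle []
top ink_jar [(array([0.6164, 0.1798, 0.1898]), 0.86)]
```

View pics/s0.png

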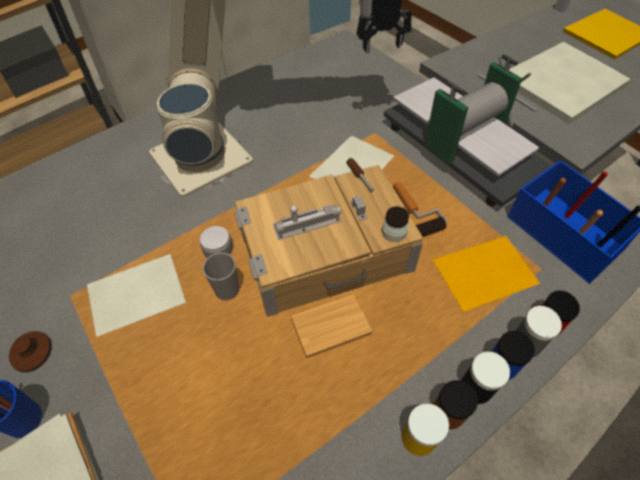

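View pics/t0.png

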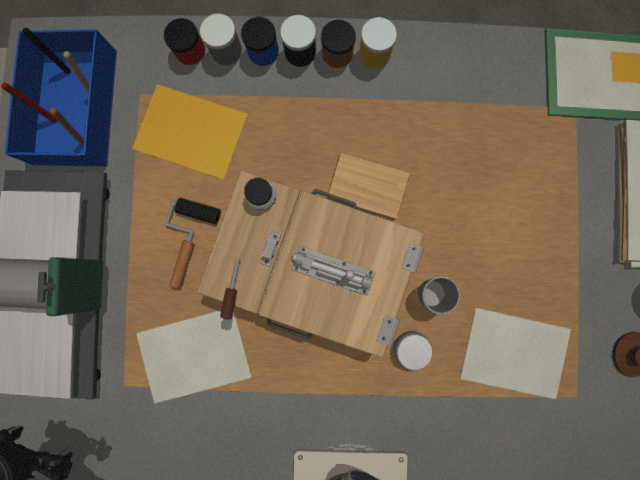

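The scene picture shows the chest with the knob near (293,212) and the keeper near (359,207). In the top picture the chest's corners are about (241,172), (199,294), (382,356) and (423,233), with the keeper at (270,247). Next I zoom in.

```bash
python3 - <<'E'
from h import *
a=cv2.imread('pics/t0.png')[160:370,190:440];b=cv2.imread('pics/s0.png')[150:320,220:440]
cv2.imwrite('pics/t1.png',cv2.resize(a,None,fx=2.8,fy=2.8,interpolation=cv2.INTER_CUBIC))
cv2.imwrite('pics/s1.png',cv2.resize(b,None,fx=3.5,fy=3.5,interpolation=cv2.INTER_CUBIC))
E
```

```text
(no output)
```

View pics/t1.png

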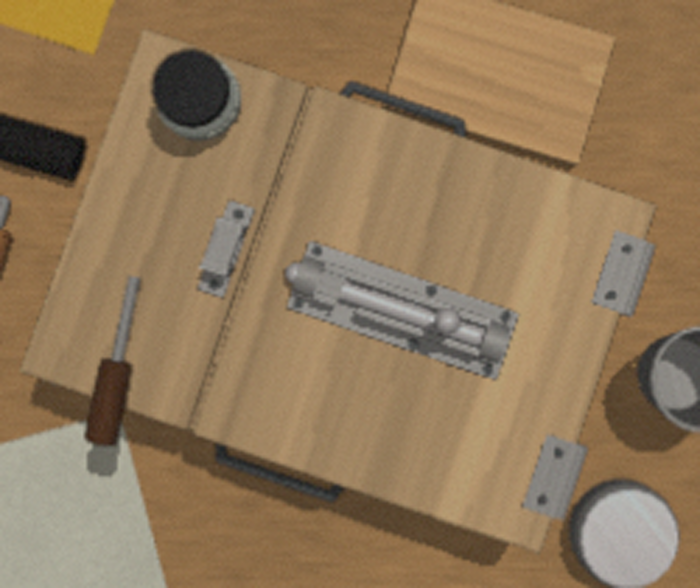

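View pics/s1.png

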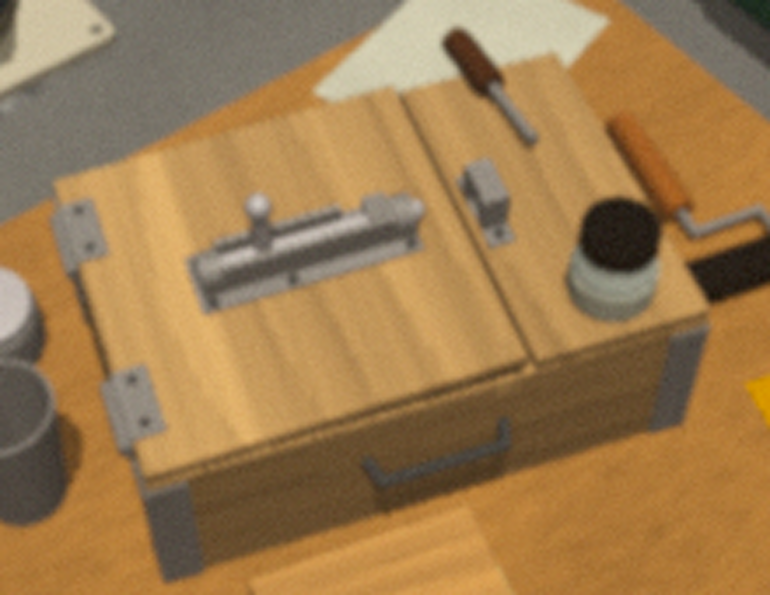

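The zooms show the board and hinge corners clearly. The knob is at (447,321) in the top crop and (259,204) in the scene crop; the nose is at (285,276) and (423,209). Now I fit the chest pose.

```bash
python3 - <<'E'
from h import *
from scipy.optimize import least_squares
np.set_printoptions(precision=4,suppress=True)
T=lambda u,v:np.array([190+u/2.8-.3,160+v/2.8-.3]); S=lambda u,v:np.array([220+u/3.5-.35,150+v/3.5-.35])
C=np.array([[.12,.18,.13],[-.12,.18,.13],[.12,-.18,.13],[-.12,-.18,.13]])
t=np.array([T(145,30),T(22,372),T(653,205),T(540,550)]);s=np.array([S(706,310),S(555,55),S(150,475),S(55,182)])
def W(p,P): return R.from_euler('z',p[2]).apply(P)+[p[0],p[1],0]
def f(p,w=(1,1)): return np.r_[w[0]*(proj('top',W(p,C))-t).ravel(),w[1]*(proj('scene',W(p,C))-s).ravel()]
for w in((1,1),(1,0),(0,1)):
    r=least_squares(f,[.5,.08,-.32],args=(w,));print(w,r.x,f(r.x))
    if w==(1,1):p=r.x
inv=lambda X:R.from_euler('z',-p[2]).apply(np.array(X)-[p[0],p[1],0])
k,e=tri(ray('top',T(447,321)),ray('scene',S(259,204)));print('knob',k,e,inv(k))
n,e=tri(ray('top',T(285,276)),ray('scene',S(423,209)));print('nose',n,e,inv(n))
kp=onz('top',T(228,245),.159);print('keeper',kp,inv(kp), 'exp',W(p,[0,.078,.159]))
E
```

```text
(1, 1) [ 0.495   0.0887 -0.3021] [-0.7903 -0.8362 -0.7308 -0.2164  1.9895 -0.524   0.85    1.0627  2.1918
 -1.0383  0.5959 -1.7899 -1.307   0.4728 -0.4465 -0.4929]
(1, 0) [ 0.4948  0.0893 -0.3015] [-1.174  -0.693  -1.0472 -0.0473  1.6424 -0.4844  0.5667  1.1295  2.3335
 -1.2812  0.6844 -1.9629 -1.0598  0.276  -0.283  -0.6284]
(0, 1) [ 0.4957  0.0876 -0.3034] [-0.0502 -1.2611 -0.1398 -0.7027  2.6448 -0.7242  1.3645  0.801   2.0134
 -0.489   0.5177 -1.398  -1.7115  0.9238 -0.6865 -0.1823]
knob [0.4752 0.0208 0.1953] 0.0010711838835264287 [ 0.0013 -0.0707  0.1953]
nose [0.5014 0.1241 0.1419] 0.00022285155482010022 [-0.0045  0.0357  0.1419]
keeper [0.5195 0.1597 0.159 ] [0.0022 0.0751 0.159 ] exp [0.5182 0.1632 0.159 ]
```

```bash
cat >> h.py <<'E'
def chest(v): return R.from_euler('z',0.3021).apply(v)   # world vector -> chest axes
def goal(P):
    """remaining shift (tool axes, rows of full scale) and twist to world TCP P, tool y along the bolt, tool down"""
    o=manip.get_obs(); q=R.from_quat(o['tool_rot'])
    want=R.from_matrix(np.c_[[-np.cos(.3021),np.sin(.3021),0],[np.sin(.3021),np.cos(.3021),0],[0,0,-1]])
    d=q.inv().apply(np.array(P)-o['eef_pos'])/.06
    tw=(q.inv()*want).as_rotvec()/np.pi
    print('t',round(o['clock'],2),'shift',np.round(d,3),'twist',np.round(tw,4),'Fchest',np.round(chest(o['force']),2),'open',o['opening'],o['finger_force'])
    return d
E
python3 - <<'E'
from h import *
goal([.4752,.0208,.404])
E
```

```text
t 0.8 shift [-7.354 -6.208  0.012] twist [ 0.      0.     -0.0117] Fchest [ 0.1  -0.49 -0.45] open 0.9981982563342061 0.0
```

>>> apply_moves:
  plan:
    - [[-0.9,-0.76,0,0,0,-0.0117,0.4],[-0.9,-0.76,0,0,0,0,0.4],[-0.9,-0.76,0,0,0,0,0.4],[-0.9,-0.76,0,0,0,0,0.4],[-0.9,-0.76,0,0,0,0,0.4],[-0.9,-0.76,0,0,0,0,0.4],[-0.9,-0.76,0,0,0,0,0.4],[0,0,0,0,0,0,0.4]]

```text
clock: 1.8
eef_pos: [0.418, 0.1452, 0.4045]
tool_rot: [0.154, 0.988, -0.0, 0.0]
force: [0.2, 1.9, 0.9]
opening: 0.601
finger_force: 0.0
```

```bash
python3 - <<'E'
from h import *
goal([.4752,.0208,.404])
E
```

```text
t 1.8 shift [-1.538 -1.686  0.01 ] twist [-0.0001  0.0001 -0.0021] Fchest [-0.36  1.83  0.88] open 0.6010979430228849 0.0
```

>>> apply_moves:
  plan:
    - [[-0.5,-0.56,0,0,0,-0.002,0.4],[-0.5,-0.56,0,0,0,0,0.4],[-0.54,-0.57,0,0,0,0,0.4],[0,0,0.3,0,0,0,0.4],[0,0,0,0,0,0,0.4],[0,0,0,0,0,0,0.4]]

```text
clock: 2.55
eef_pos: [0.4743, 0.0254, 0.3873]
tool_rot: [0.147, 0.989, 0.0, 0.0]
force: [-0.0, 0.4, 0.6]
opening: 0.599
finger_force: 0.0
```

```bash
python3 - <<'E'
from h import *
goal([.4752,.0208,.359])
snap('scene','s2',(200,100,420,265),3.5);snap('top','t2',(240,180,420,315),3.5)
a=cv2.imread('pics/s2.png');b=cv2.imread('pics/t2.png')
w=400;f=lambda i:cv2.resize(i,(w,int(i.shape[0]*w/i.shape[1])))
cv2.imwrite('pics/c2.png',np.hstack([f(a)[:299],f(b)[:299]]))
E
```

```text
t 2.55 shift [-0.036 -0.069  0.471] twist [0.0001 0.0001 0.0024] Fchest [-0.12  0.37  0.62] open 0.5993641054049502 0.0
```

View pics/c2.png

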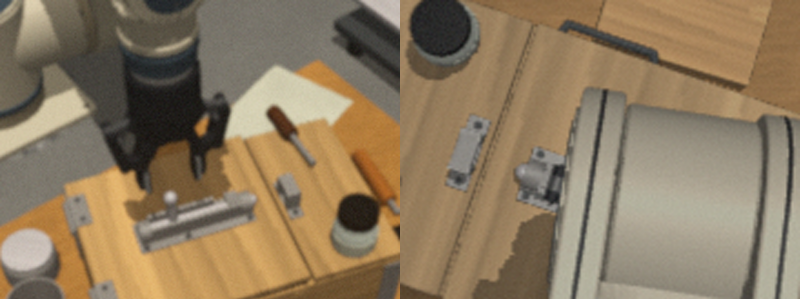

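The picture shows the open fingers straddling the knob along the bolt (scene half, knob at (172,198)). I lower and close.

>>> apply_moves:
  plan:
    - [[-0.036,-0.069,0.2,0,0,0.0024,0.4],[0,0,0.27,0,0,0,0.4],[0,0,0,0,0,0,0.4],[0,0,0,0,0,0,0.7],[0,0,0,0,0,0,0.7]]

```text
clock: 3.28
eef_pos: [0.4756, 0.02, 0.359]
tool_rot: [0.151, 0.989, -0.0, 0.0]
force: [0.3, 0.1, -0.1]
opening: 0.295
finger_force: 0.0
```

```bash
python3 - <<'E'
from h import *
goal([.4752,.0208,.359])
snap('scene','s3',(230,170,340,252),7)
E
```

```text
t 3.27 shift [ 0.01   0.012 -0.   ] twist [ 0.      0.0003 -0.0004] Fchest [ 0.23  0.21 -0.14] open 0.2951434227958091 0.0
```

View pics/s3.png

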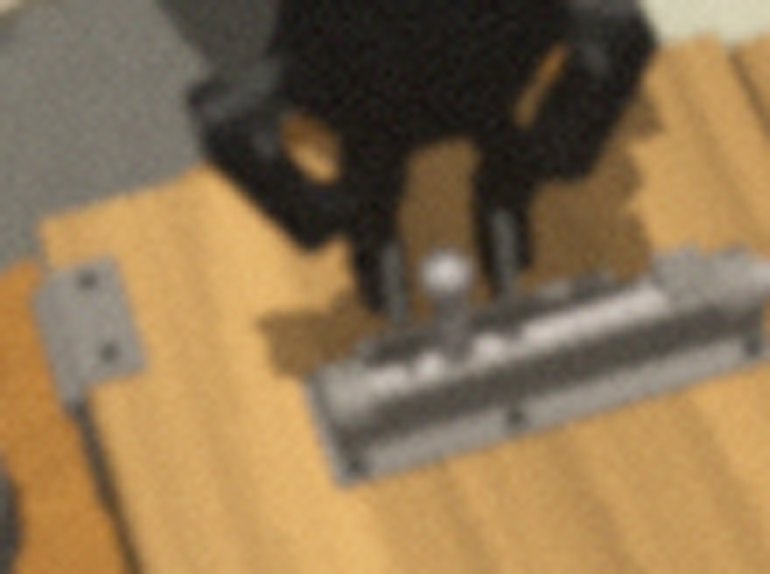

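The knob sits midway between the pads, with the tips a little below its centre. I close on it.

>>> apply_moves:
  plan:
    - [[0,0,0,0,0,0,1],[0,0,0,0,0,0,1],[0,0,0,0,0,0,1],[0,0,0,0,0,0,1]]

```text
clock: 3.82
eef_pos: [0.4756, 0.0201, 0.3587]
tool_rot: [0.151, 0.989, 0.0, 0.0]
force: [2.4, 3.8, 3.4]
opening: 0.14
finger_force: 58.5
```

```bash
python3 - <<'E'
from h import *
goal([.4752,.0208,.359])
E
```

```text
t 3.83 shift [ 0.009  0.009 -0.005] twist [ 0.0002  0.0002 -0.0003] Fchest [1.17 4.3  3.38] open 0.14028746917688098 58.531930446624756
```

>>> apply_moves:
  plan:
    - [[0,0.011,0.0167,0,0,0,1],[0,0.011,0.0167,0,0,0,1],[0,0,0,0,0,0,1]]

```text
clock: 4.2
eef_pos: [0.4759, 0.0213, 0.3569]
tool_rot: [0.151, 0.989, -0.0, 0.0]
force: [0.2, 2.2, 7.5]
opening: 0.14
finger_force: 59.0
```

```bash
python3 - <<'E'
from h import *
goal([.4752,.0208,.357])
snap('scene','s4',(230,170,340,252),7)
E
```

```text
t 4.2 shift [ 0.009 -0.011 -0.002] twist [ 0.      0.0003 -0.0004] Fchest [-0.43  2.16  7.49] open 0.14009453841360803 58.95536720752716
```

View pics/s4.png

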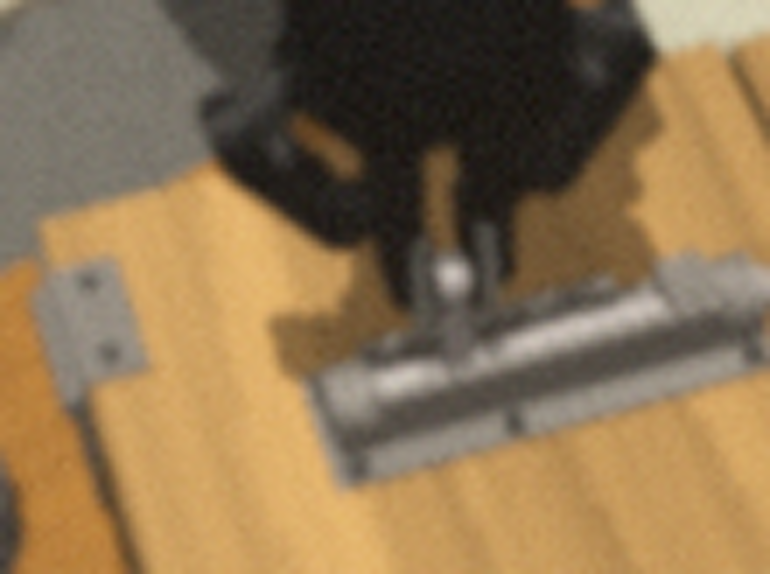

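The pads hold the knob's ball squarely, and the force rises by about 2 N per mm. I keep pressing gently.

>>> apply_moves:
  plan:
    - [[0,0.008,0.0125,0,0,0,1],[0,0,0,0,0,0,1]]

```text
clock: 4.5
eef_pos: [0.4761, 0.0217, 0.3563]
tool_rot: [0.151, 0.989, -0.0, 0.001]
force: [0.3, 2.4, 7.9]
opening: 0.138
finger_force: 59.1
```

>>> apply_moves:
  plan:
    - [[0,0.006,0.01,0,0,0,1],[0,0,0,0,0,0,1]]

```text
clock: 4.75
eef_pos: [0.4762, 0.0219, 0.3558]
tool_rot: [0.151, 0.989, -0.0, 0.001]
force: [0.6, 1.6, 9.7]
opening: 0.138
finger_force: 59.1
```

>>> apply_moves:
  plan:
    - [[0,0.006,0.01,0,0,0,1],[0,0,0,0,0,0,1]]

```text
clock: 5.0
eef_pos: [0.4763, 0.0222, 0.3554]
tool_rot: [0.151, 0.989, -0.0, 0.001]
force: [-0.8, 1.3, 10.1]
opening: 0.139
finger_force: 59.3
```

>>> apply_moves:
  plan:
    - [[0,0.006,0.01,0,0,0,1],[0,0,0,0,0,0,1]]

```text
clock: 5.25
eef_pos: [0.4766, 0.0223, 0.3552]
tool_rot: [0.151, 0.988, -0.001, 0.001]
force: [-0.9, -0.6, 14.7]
opening: 0.14
finger_force: 59.6
```

The force jumped from 10 N to 15 N with almost no travel, so the lid is on the rail. I slide it along.

>>> apply_moves:
  plan:
    - [[0,0.03,0,0,0,0,1],[0,0.06,0,0,0,0,1],[0,0.06,0,0,0,0,1],[0,0,0,0,0,0,1]]

```text
clock: 5.75
eef_pos: [0.4792, 0.0308, 0.3553]
tool_rot: [0.151, 0.988, -0.001, 0.001]
force: [-1.0, -1.8, 14.9]
opening: 0.141
finger_force: 59.6
```

```bash
python3 - <<'E'
from h import *
goal([.4752,.0208,.355])
E
```

```text
t 5.75 shift [ 0.014 -0.18   0.004] twist [-0.0006  0.001  -0.0005] Fchest [-0.43 -1.99 14.86] open 0.14064803799767353 59.55977976322174
```

>>> apply_moves:
  plan:
    - [[0,0.08,0,0,0,0,1],[0,0.08,0,0,0,0,1],[0,0.08,0,0,0,0,1],[0,0.06,0,0,0,0,1],[0,0,0,0,0,0,1]]

```text
clock: 6.38
eef_pos: [0.4846, 0.0481, 0.3553]
tool_rot: [0.151, 0.988, -0.001, 0.001]
force: [-1.4, -2.9, 15.1]
opening: 0.144
finger_force: 59.6
```

>>> apply_moves:
  plan:
    - [[0,0.03,0,0,0,0,1],[0,0.03,0,0,0,0,1],[0,0,0,0,0,0,1]]

```text
clock: 6.75
eef_pos: [0.4857, 0.0513, 0.3553]
tool_rot: [0.151, 0.988, -0.001, 0.001]
force: [-1.7, -3.0, 15.2]
opening: 0.137
finger_force: 59.6
```

```bash
python3 - <<'E'
from h import *
goal([.4752,.0208,.355])
E
```

```text
t 6.75 shift [ 0.014 -0.538  0.006] twist [-0.0006  0.001  -0.0006] Fchest [-0.69 -3.35 15.17] open 0.137083280394464 59.59125459194183
```

>>> apply_moves:
  plan:
    - [[0,0.025,0,0,0,0,1],[0,0.025,0,0,0,0,1],[0,0,0,0,0,0,1]]

```text
clock: 7.12
eef_pos: [0.4865, 0.0542, 0.3553]
tool_rot: [0.151, 0.988, -0.001, 0.001]
force: [-1.2, -3.7, 15.5]
opening: 0.139
finger_force: 59.6
```

>>> apply_moves:
  plan:
    - [[0,0.025,0,0,0,0,1],[0,0.025,0,0,0,0,1],[0,0,0,0,0,0,1]]

```text
clock: 7.5
eef_pos: [0.4874, 0.057, 0.3553]
tool_rot: [0.151, 0.988, -0.001, 0.001]
force: [-0.2, -1.3, 15.1]
opening: 0.139
finger_force: 59.6
```

>>> apply_moves:
  plan:
    - [[0,0.025,0,0,0,0,1],[0,0.025,0,0,0,0,1],[0,0,0,0,0,0,1]]

```text
clock: 7.88
eef_pos: [0.4883, 0.0599, 0.3553]
tool_rot: [0.151, 0.988, -0.001, 0.001]
force: [-1.2, -3.0, 14.9]
opening: 0.137
finger_force: 59.6
```

>>> apply_moves:
  plan:
    - [[0,0.03,0,0,0,0,1],[0,0.035,0,0,0,0,1],[0,0.035,0,0,0,0,1],[0,0.035,0,0,0,0,1],[0,0,0,0,0,0,1]]

```text
clock: 8.5
eef_pos: [0.4908, 0.0677, 0.3553]
tool_rot: [0.151, 0.988, -0.001, 0.001]
force: [-1.2, -2.5, 14.9]
opening: 0.138
finger_force: 59.6
```

>>> apply_moves:
  plan:
    - [[0,0.03,0,0,0,0,1],[0,0.035,0,0,0,0,1],[0,0.03,0,0,0,0,1],[0,0.03,0,0,0,0,1],[0,0,0,0,0,0,1]]

```text
clock: 9.12
eef_pos: [0.493, 0.0748, 0.3553]
tool_rot: [0.151, 0.988, -0.001, 0.002]
force: [-1.4, -3.3, 14.3]
opening: 0.141
finger_force: 59.6
```

```bash
python3 - <<'E'
from h import *
print(goal([.4756,.0201,.355])*60)
E
```

```text
t 9.12 shift [ 0.004 -0.957  0.007] twist [-0.0006  0.0011 -0.0006] Fchest [-0.31 -3.57 14.29] open 0.1412173363416838 59.59473788738251
[  0.26335928 -57.42972535   0.40602301]
```

>>> apply_moves:
  plan:
    - [[0,0.02,0,0,0,0,1],[0,0.02,0,0,0,0,1],[0,0.02,0,0,0,0,1],[0,0,0,0,0,0,1]]

```text
clock: 9.62
eef_pos: [0.4941, 0.0782, 0.3553]
tool_rot: [0.151, 0.988, -0.001, 0.002]
force: [-1.6, -3.5, 15.5]
opening: 0.143
finger_force: 59.6
```

>>> apply_moves:
  plan:
    - [[0,0.015,0,0,0,0,1],[0,0,0,0,0,0,1]]

```text
clock: 9.88
eef_pos: [0.4944, 0.079, 0.3553]
tool_rot: [0.151, 0.988, -0.001, 0.002]
force: [-1.5, -3.1, 15.0]
opening: 0.138
finger_force: 59.6
```

>>> apply_moves:
  plan:
    - [[0,0.015,0,0,0,0,1],[0,0,0,0,0,0,1]]

```text
clock: 10.12
eef_pos: [0.4946, 0.0799, 0.3553]
tool_rot: [0.151, 0.988, -0.001, 0.002]
force: [-1.3, -3.8, 15.4]
opening: 0.139
finger_force: 59.6
```

>>> apply_moves:
  plan:
    - [[0,0.015,0,0,0,0,1],[0,0,0,0,0,0,1]]

```text
clock: 10.38
eef_pos: [0.4949, 0.0808, 0.3553]
tool_rot: [0.151, 0.988, -0.001, 0.002]
force: [-1.4, -3.3, 15.3]
opening: 0.139
finger_force: 59.6
```

>>> apply_moves:
  plan:
    - [[0,0.015,0,0,0,0,1],[0,0,0,0,0,0,1]]

```text
clock: 10.62
eef_pos: [0.4952, 0.0816, 0.3553]
tool_rot: [0.151, 0.988, -0.001, 0.001]
force: [-2.4, -3.0, 14.2]
opening: 0.14
finger_force: 59.6
```

>>> apply_moves:
  plan:
    - [[0,0.015,0,0,0,0,1],[0,0,0,0,0,0,1]]

```text
clock: 10.88
eef_pos: [0.4954, 0.0824, 0.3553]
tool_rot: [0.151, 0.988, -0.001, 0.002]
force: [-1.6, -4.1, 14.9]
opening: 0.138
finger_force: 59.6
```

>>> apply_moves:
  plan:
    - [[0,0.015,0,0,0,0,1],[0,0,0,0,0,0,1]]

```text
clock: 11.12
eef_pos: [0.4956, 0.0829, 0.3553]
tool_rot: [0.152, 0.988, -0.002, 0.001]
force: [-3.0, -7.6, 15.8]
opening: 0.138
finger_force: 59.7
```

>>> apply_moves:
  plan:
    - [[0,0.005,0,0,0,0,1],[0,0,0,0,0,0,1]]

```text
clock: 11.38
eef_pos: [0.4956, 0.083, 0.3553]
tool_rot: [0.152, 0.988, -0.002, 0.001]
force: [-2.4, -8.4, 16.5]
opening: 0.135
finger_force: 59.7
```

```bash
python3 - <<'E'
from h import *
print(goal([.4756,.0201,.355])*60)
E
```

```text
t 11.38 shift [ 0.003 -1.1    0.009] twist [-0.0013  0.0011 -0.0008] Fchest [ 0.23 -8.71 16.52] open 0.13498495286903026 59.741018414497375
[  0.20747175 -66.01161526   0.5317315 ]
```

The bolt is home: 66 mm of travel, and the force rose to 8.7 N. I ease off the stop and the seal, then begin the turn.

>>> apply_moves:
  plan:
    - [[0,-0.006,-0.012,0,0,0,1],[0.06,0,0.002,0,0,0,1],[0.06,0,0.007,0,0,0,1],[0,0,0,0,0,0,1]]

```text
clock: 11.88
eef_pos: [0.489, 0.0849, 0.3553]
tool_rot: [0.152, 0.988, -0.002, 0.002]
force: [0.5, -7.7, 11.7]
opening: 0.134
finger_force: 59.4
```

```bash
python3 - <<'E'
from h import *
print(goal([.4956,.083,.3553])*60)
print(chest(manip.get_obs()['wrist_torque']))
E
```

```text
t 11.88 shift [-0.115  0.003  0.001] twist [-0.0011  0.0014 -0.0008] Fchest [ 2.71 -7.18 11.69] open 0.13429538491518547 59.37468230724335
[-6.91991015  0.16106665  0.04598473]
[-1.75219623 -0.68331277  0.02172573]
```

>>> apply_moves:
  plan:
    - [[0.058,-0.003,0.011,0,0,0,1],[0.058,0,0.015,0,0,0,1],[0.056,0,0.02,0,0,0,1],[0.055,0,0.024,0,0,0,1],[0,0,0,0,0,0,1]]

```text
clock: 12.5
eef_pos: [0.4753, 0.0899, 0.3495]
tool_rot: [0.151, 0.989, -0.0, -0.0]
force: [-0.7, -0.1, -0.2]
opening: -0.002
finger_force: 0.0
```

```bash
python3 - <<'E'
from h import *
print(goal([.4956,.083,.3553])*60)
print(chest(manip.get_obs()['wrist_torque']))
E
```

```text
t 12.5 shift [-0.358 -0.008 -0.097] twist [-0.0002 -0.0003 -0.0004] Fchest [-0.59 -0.34 -0.16] open -0.0015052291293029061 0.0
[-21.46616266  -0.4948452   -5.84927114]
[-0.04046056  0.00990541 -0.0084249 ]
```

The ball slipped out of the pads, so I look.

```bash
python3 - <<'E'
from h import *
snap('scene','s5',(250,150,390,255),5.7)
print(manip.look_for('scene','knob')[:2])
E
```

```text
[]
```

View pics/s5.png

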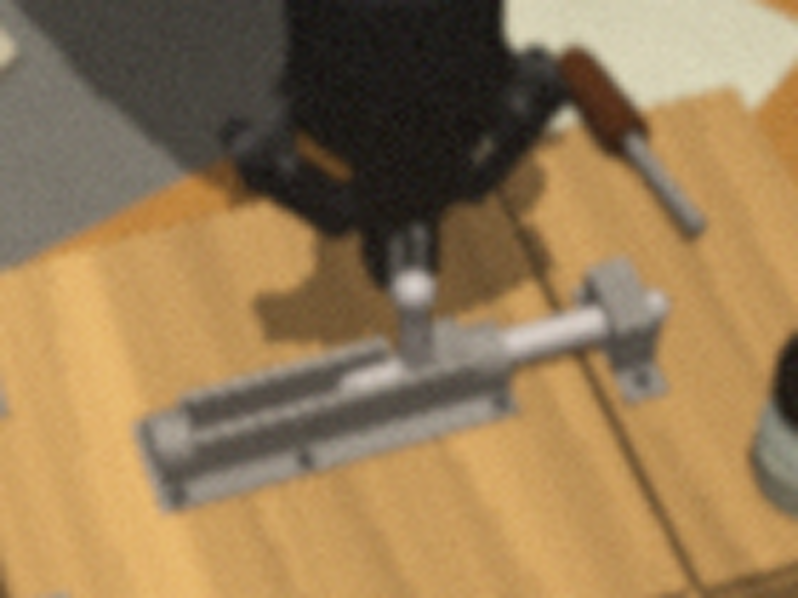

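The bolt is through the keeper and the handle still stands nearly upright. The shut fingers are on its -x side. I work out the lean and plan a push from the +x side.

```bash
python3 - <<'E'
from h import *
np.set_printoptions(precision=4,suppress=True)
uv=np.array([250+413/5.7-.4,150+287/5.7-.4])
W=lambda P:R.from_euler('z',-.3021).apply(P)+[.495,.0887,0]
for th in np.arange(-.1,.7,.1):
    P=W([-.048*np.sin(th),-.0047,.1435+.048*np.cos(th)]);print(round(th,1),P,proj('scene',P)[0]-uv)
o=manip.get_obs();print(chest(np.array(o['eef_pos'])-[.495,.0887,0]))
E
```

```text
-0.1 [0.4982 0.0828 0.1913] [2.4171 2.282 ]
0.0 [0.4936 0.0842 0.1915] [1.6599 0.6013]
0.1 [0.489  0.0856 0.1913] [ 0.9093 -0.9189]
0.2 [0.4845 0.0871 0.1905] [ 0.1734 -2.2632]
0.3 [0.4801 0.0884 0.1894] [-0.5397 -3.4188]
0.4 [0.4758 0.0898 0.1877] [-1.2227 -4.3753]
0.5 [0.4716 0.0911 0.1856] [-1.8685 -5.1248]
0.6 [0.4677 0.0923 0.1831] [-2.4708 -5.6621]
[-0.0189 -0.0046  0.3496]
```

>>> apply_moves:
  plan:
    - [[0,0,-0.27,0,0,0,1],[0,0,-0.27,0,0,0,1],[-0.28,0,0,0,0,0,1],[-0.29,0,0,0,0,0,1],[-0.28,0,0,0,0,0,1],[0,0,0.24,0,0,0,1],[0,0,0.24,0,0,0,1],[0,0,0,0,0,0,1]]

```text
clock: 13.6
eef_pos: [0.5235, 0.0749, 0.3518]
tool_rot: [0.151, 0.989, -0.0, -0.002]
force: [0.2, 0.6, 0.9]
opening: -0.002
finger_force: 0.0
```

```bash
python3 - <<'E'
from h import *
o=manip.get_obs();print(o['clock'],chest(np.array(o['eef_pos'])-[.495,.0887,0]),chest(o['force']))
snap('scene','s6',(270,165,370,240),8);goal([.4956,.083,.3553])
E
```

```text
13.6 [ 0.03128147 -0.00470821  0.35176826] [0.0023791  0.6608031  0.89741359]
t 13.65 shift [ 0.486 -0.011 -0.041] twist [-0.0001 -0.0005 -0.0003] Fchest [ 0.08 -0.46  1.27] open -0.0020308723694068267 0.0
```

View pics/s6.png

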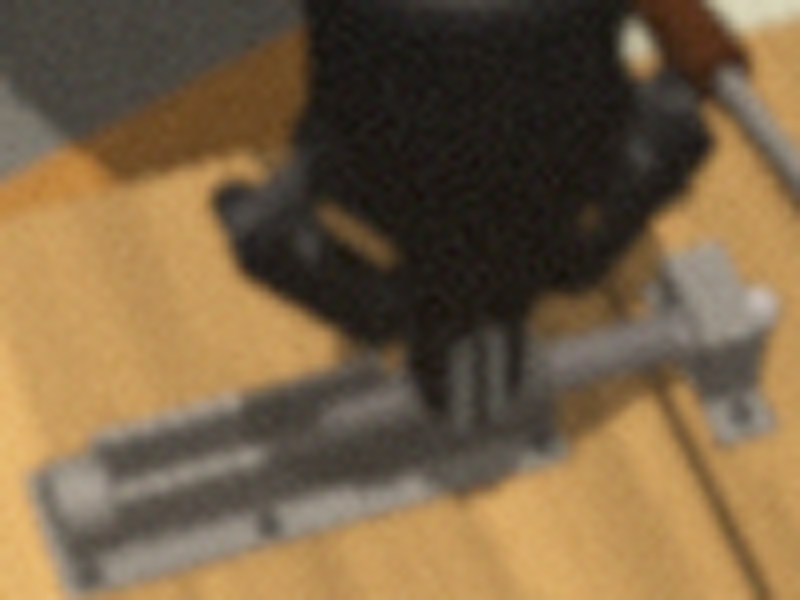

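The shut fingers are on the knob's +x side and clear of it. I push towards -x gently.

>>> apply_moves:
  plan:
    - [[0.12,0,0,0,0,0,1],[0.08,0,0,0,0,0,1],[0,0,0,0,0,0,1]]

```text
clock: 14.02
eef_pos: [0.5123, 0.0785, 0.3541]
tool_rot: [0.151, 0.989, 0.0, 0.001]
force: [-0.3, 0.2, 0.5]
opening: 0.002
finger_force: 0.0
```

>>> apply_moves:
  plan:
    - [[0.03,0,0,0,0,0,1],[0.03,0,0,0,0,0,1],[0,0,0,0,0,0,1]]

```text
clock: 14.4
eef_pos: [0.5093, 0.0794, 0.3536]
tool_rot: [0.151, 0.989, 0.0, 0.0]
force: [-0.3, 0.1, 0.9]
opening: 0.001
finger_force: 0.5
```

>>> apply_moves:
  plan:
    - [[0.03,0,0,0,0,0,1],[0.03,0,0,0,0,0,1],[0,0,0,0,0,0,1]]

```text
clock: 14.78
eef_pos: [0.5057, 0.0805, 0.3535]
tool_rot: [0.151, 0.989, -0.0, -0.0]
force: [0.6, -0.5, 0.5]
opening: 0.004
finger_force: 0.3
```

>>> apply_moves:
  plan:
    - [[0.03,0,0,0,0,0,1],[0.03,0,0,0,0,0,1],[0,0,0,0,0,0,1]]

```text
clock: 15.15
eef_pos: [0.5022, 0.0816, 0.3535]
tool_rot: [0.151, 0.989, -0.0, -0.0]
force: [0.6, -1.2, -0.0]
opening: 0.001
finger_force: 0.2
```

>>> apply_moves:
  plan:
    - [[0.03,0,0,0,0,0,1],[0.03,0,0,0,0,0,1],[0,0,0,0,0,0,1]]

```text
clock: 15.52
eef_pos: [0.4988, 0.0827, 0.3534]
tool_rot: [0.151, 0.989, 0.0, -0.0]
force: [1.2, 0.1, -0.1]
opening: 0.002
finger_force: 0.2
```

>>> apply_moves:
  plan:
    - [[0.03,0,0,0,0,0,1],[0.03,0,0,0,0,0,1],[0,0,0,0,0,0,1]]

```text
clock: 15.9
eef_pos: [0.4954, 0.0838, 0.3535]
tool_rot: [0.151, 0.989, 0.0, -0.0]
force: [1.1, 0.7, -0.6]
opening: -0.001
finger_force: 0.3
```

```bash
python3 - <<'E'
from h import *
o=manip.get_obs();print(o['clock'],chest(np.array(o['eef_pos'])-[.495,.0887,0]),chest(o['force']))
E
```

```text
15.9 [ 0.00185901 -0.00458855  0.35353806] [ 0.85562385  0.97371313 -0.58488316]
```

It turns freely at about 1 N. I follow the arc.

>>> apply_moves:
  plan:
    - [[0.06,0,0.02,0,0,0,1],[0.06,0,0.03,0,0,0,1],[0.06,0,0.04,0,0,0,1],[0,0,0,0,0,0,1]]

```text
clock: 16.4
eef_pos: [0.4848, 0.0871, 0.3479]
tool_rot: [0.151, 0.989, 0.0, -0.0]
force: [-0.8, -0.5, 0.8]
opening: -0.001
finger_force: 0.0
```

>>> apply_moves:
  plan:
    - [[0.06,0,0.05,0,0,0,1],[0.05,0,0.05,0,0,0,1],[0.05,0,0.03,0,0,0,1],[0,0,0,0,0,0,1]]

```text
clock: 16.9
eef_pos: [0.4758, 0.0899, 0.3401]
tool_rot: [0.151, 0.989, -0.0, -0.0]
force: [-0.5, 0.1, -0.6]
opening: 0.001
finger_force: 0.0
```

```bash
python3 - <<'E'
from h import *
o=manip.get_obs();print(o['clock'],chest(np.array(o['eef_pos'])-[.495,.0887,0]),chest(o['force']))
for c in('scene','top'):
    manip.snapshot(c)
    for l in('knob','handle'):
        for r in manip.look_for(c,l)[:2]: print(c,l,chest(np.array(r['xyz'])-[.495,.0887,0]).round(4),round(r['score'],2))
E
```

```text
16.9 [-0.01866495 -0.00457188  0.34007033] [-0.46115277 -0.03591967 -0.64649553]
scene knob [-0.0101 -0.0105  0.1535] 0.54
scene handle [-0.0097 -0.0092  0.155 ] 0.4
```

>>> apply_moves:
  plan:
    - [[0,0,-0.25,0,0,0,1],[0,0,-0.25,0,0,0,1],[0.22,0,0,0,0,0,1],[0.22,0,0,0,0,0,1],[0,0,0.1,0,0,0,1],[0,0,0,0,0,0,1]]

```text
clock: 17.95
eef_pos: [0.4506, 0.0978, 0.3636]
tool_rot: [0.151, 0.989, -0.0, -0.0]
force: [-0.4, 0.4, 0.8]
opening: -0.003
finger_force: 0.0
```

```bash
python3 - <<'E'
from h import *
o=manip.get_obs();print(o['clock'],chest(np.array(o['eef_pos'])-[.495,.0887,0]),chest(o['force']))
snap('scene','s7',(270,150,380,232),7)
E
```

```text
17.95 [-0.04507606 -0.00454569  0.3636342 ] [-0.47870457  0.24677243  0.82412588]
```

View pics/s7.png

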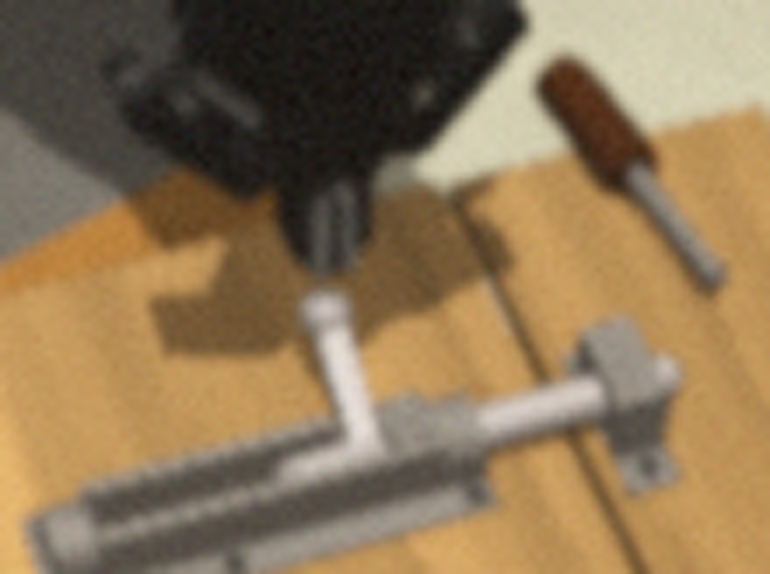

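The handle leans well over through the notch, and the knob at (325,310) is right below the fingertips. I press it down.

>>> apply_moves:
  plan:
    - [[0,0,0.06,0,0,0,1],[0,0,0.06,0,0,0,1],[0,0,0.06,0,0,0,1],[0,0,0.06,0,0,0,1],[0,0,0,0,0,0,1]]

```text
clock: 18.62
eef_pos: [0.4508, 0.0977, 0.3496]
tool_rot: [0.151, 0.989, -0.0, -0.0]
force: [0.9, 0.1, 0.5]
opening: 0.003
finger_force: 0.0
```

>>> apply_moves:
  plan:
    - [[0,0,0.05,0,0,0,1],[0,0,0.05,0,0,0,1],[0,0,0.05,0,0,0,1],[0,0,0.05,0,0,0,1],[0,0,0,0,0,0,1]]

```text
clock: 19.25
eef_pos: [0.4509, 0.0977, 0.3376]
tool_rot: [0.151, 0.989, -0.0, -0.0]
force: [-0.2, -0.2, 0.7]
opening: -0.001
finger_force: 0.0
```

>>> apply_moves:
  plan:
    - [[0,0,0.04,0,0,0,1],[0,0,0.03,0,0,0,1],[0,0,0,0,0,0,1]]

```text
clock: 19.62
eef_pos: [0.4509, 0.0977, 0.3335]
tool_rot: [0.151, 0.989, -0.0, -0.0]
force: [-0.4, -0.2, 1.1]
opening: -0.003
finger_force: 0.0
```

>>> apply_moves:
  plan:
    - [[0,0,0.025,0,0,0,1],[0,0,0.025,0,0,0,1],[0,0,0,0,0,0,1]]

```text
clock: 20.0
eef_pos: [0.4509, 0.0977, 0.3306]
tool_rot: [0.151, 0.989, -0.0, -0.0]
force: [-0.5, 0.1, 0.6]
opening: -0.005
finger_force: 0.1
```

>>> apply_moves:
  plan:
    - [[0,0,0.02,0,0,0,1],[0,0,0,0,0,0,1]]

```text
clock: 20.25
eef_pos: [0.4509, 0.0977, 0.3295]
tool_rot: [0.151, 0.989, 0.0, -0.0]
force: [-0.1, 0.7, 1.1]
opening: -0.001
finger_force: 0.3
```

>>> apply_moves:
  plan:
    - [[0,0,0.02,0,0,0,1],[0,0,0,0,0,0,1]]

```text
clock: 20.5
eef_pos: [0.4509, 0.0977, 0.3284]
tool_rot: [0.151, 0.989, 0.0, 0.0]
force: [-1.2, -0.1, 3.7]
opening: 0.002
finger_force: 1.8
```

>>> apply_moves:
  plan:
    - [[0,0,0.01,0,0,0,1],[0,0,0,0,0,0,1]]

```text
clock: 20.75
eef_pos: [0.4509, 0.0977, 0.3278]
tool_rot: [0.151, 0.989, 0.0, 0.0]
force: [-2.0, 1.2, 5.2]
opening: 0.001
finger_force: 2.2
```

>>> apply_moves:
  plan:
    - [[0,0,0.01,0,0,0,1],[0,0,0,0,0,0,1]]

```text
clock: 21.0
eef_pos: [0.4509, 0.0978, 0.3272]
tool_rot: [0.151, 0.989, 0.0, 0.0]
force: [-2.0, 2.3, 4.7]
opening: -0.0
finger_force: 2.6
```

>>> apply_moves:
  plan:
    - [[0,0,0.012,0,0,0,1],[0,0,0,0,0,0,1]]

```text
clock: 21.25
eef_pos: [0.4509, 0.0978, 0.3267]
tool_rot: [0.151, 0.989, 0.0, 0.0]
force: [-2.0, 1.1, 8.4]
opening: -0.001
finger_force: 4.2
```

>>> apply_moves:
  plan:
    - [[0,0,0.01,0,0,0,1],[0,0,0,0,0,0,1]]

```text
clock: 21.5
eef_pos: [0.4509, 0.0978, 0.3264]
tool_rot: [0.151, 0.989, 0.0, 0.0]
force: [-3.8, 3.1, 12.3]
opening: -0.001
finger_force: 5.9
```

It is firm now, so the handle is on its stop. I let go and back off upward.

>>> apply_moves:
  plan:
    - [[0,0,-0.1,0,0,0,1],[0,0,-0.5,0,0,0,1],[0,0,-0.6,0,0,0,1],[0.6,0,-0.6,0,0,0,1],[0.6,0,0,0,0,0,1],[0.6,0,0,0,0,0,1],[0.6,0,0,0,0,0,1],[0,0,0,0,0,0,1]]

```text
clock: 22.5
eef_pos: [0.3117, 0.141, 0.434]
tool_rot: [0.15, 0.989, -0.0, 0.0]
force: [0.2, -0.2, 0.0]
opening: -0.001
finger_force: 0.0
```

```bash
python3 - <<'E'
from h import *
o=manip.get_obs();print(o['clock'],chest(np.array(o['eef_pos'])-[.495,.0887,0]),chest(o['force']))
for c in('scene','top'):
    snap(c,'f_'+c)
    for l in('knob','handle','nose','keeper'):
        for r in manip.look_for(c,l)[:2]: print(c,l,chest(np.array(r['xyz'])-[.495,.0887,0]).round(4),round(r['score'],2))
# bright-ball search: predicted knob pixels for several angles, and local brightness
W=lambda P:R.from_euler('z',-.3021).apply(P)+[.495,.0887,0]
for c in('scene','top'):
    g=cv2.GaussianBlur(cv2.cvtColor(cv2.imread(f'pics/f_{c}.png'),cv2.COLOR_BGR2HSV),(3,3),0)
    for th in(.9,1.1,1.3,1.4,1.5):
        u=proj(c,W([-.048*np.sin(th),-.0047,.144+.048*np.cos(th)]))[0];x,y=np.round(u).astype(int);print(c,th,u.round(1),g[y,x])
E
```

```text
22.5 [-0.19050285 -0.00463833  0.43403044] [ 0.25525098 -0.12812378  0.00634539]
scene knob [-0.0313 -0.0092  0.1508] 0.58
scene handle [-0.0312 -0.0087  0.1505] 0.47
scene nose [-0.0043  0.0106  0.1524] 0.71
scene keeper [-0.0058  0.012   0.1529] 0.64
scene keeper [0.0113 0.0799 0.1577] 0.52
top knob [-0.1063  0.1123  0.1484] 0.61
top knob [-0.0319 -0.0103  0.1538] 0.44
top handle [-0.0362 -0.0046  0.1499] 0.66
top handle [ 0.1891 -0.0565  0.0179] 0.29
top nose [-0.0311 -0.0125  0.1527] 0.72
top keeper [0.0042 0.0741 0.1621] 0.72
scene 0.9 [318.1 193.8] [ 17 131 200]
scene 1.1 [317.4 194.6] [ 17 103 192]
scene 1.3 [317.  196.3] [ 16  70 189]
scene 1.4 [316.9 197.3] [ 14  44 189]
scene 1.5 [316.8 198.6] [ 15  29 191]
top 0.9 [305.9 283.3] [ 94  11 190]
top 1.1 [305.1 286. ] [ 27   9 155]
top 1.3 [304.7 287.8] [ 22  10 171]
top 1.4 [304.6 288.3] [ 22  10 171]
top 1.5 [304.6 288.5] [ 22  10 171]
```

```bash
python3 -c "
from workcell import manip
print(manip.sign_off())"
```

```text
the job is handed in; nothing more can be done
None
```

The chest is bolted shut and handed in: lid pressed to the rail, bolt slid 66 mm to its stop (under 9 N there at each reading), handle turned flat into the notch, hand clear at 22.5 s; the knob slipped out of the grip early in the turn, where the force was not read at every instant, so I finished that step by pushing with shut fingers.

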